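# Put the gauge frame's kickstand down and hold the frame upright

### The job

The tipping ring-gauge frame on the green stand is leaning back on its rests with its kickstand folded up. First, while the frame still leans back, push the kickstand down by its red tab, past its springy middle, until it snaps fully down; then take the frame by the round bar along its top, bring it upright and hold it there. Finish while still gripping the bar with the frame upright (it tips over if let go), and leave the sprayer, cup and cigar nearby where they are.

Things in the scene. Friction and masses are not known exactly. Their poses are not given: they have to be found in the camera images.
- gauge_stand: Fixed green base plate 220 x 290 x 14 mm with bearing blocks; does not move. Origin under its centre on the worktop, x toward the back (away from the robot, where the two rear rests stand), y along the frame's width, z up. The frame tips about a line along y, 45 mm above the origin.
- gauge_frame (a joint): Tip angle of the frame, rad: 0 upright, +0.35 leaning back on the rear rests (the start), -0.165 the forward stop, where the lowered leg's foot comes down on the base. About 0.9 kg, top-heavy: it falls to one side or the other when not held. Bent tube 228 mm wide, with a wooden gauge board 6 mm thick in its plane, whose upper edge is about 55 mm below the bar's axis.
- grip_bar (a point): Middle of the round bar (18 mm diameter, 150 mm straight along y) at the top of the frame, 200 mm from the tipping line. Axes of the frame: upright they equal the base's axes, and turn about y by the tip angle (leaning back takes the bar toward the base's +x). The round bar can turn between the fingers.
- kickstand (a joint): Kickstand angle, rad: 0 folded (leg level along the frame's +y), 1.5 fully down. A spring snaps it either way from the middle at 0.75; past about 0.8 it goes down by itself. Pushing takes about 5 to 10 N at the tab.
- leg_hub (a point): Turning centre of the kickstand, on the front (robot) side of the frame, 40 mm in front of its plane; axes of the frame. The leg is a 12 mm rod 95 mm long to its rubber foot. Folded it points along the frame's +y; down it points along the frame's (-0.296, 0, -0.955), so it is splayed toward the robot.
- push_tab (a point): Centre of the red push tab on the leg, 70 mm from the hub, 30 mm across (sticking out to the robot's side), 26 mm along the leg, 12 mm thick. Push its upper face down, following the arc round the hub.
- sprayer: Bystander: small clear mist bottle with white cap, 36 mm diameter, 129 mm high, origin at its foot.
- cup: Bystander: empty clear portion cup, 63 mm diameter, 36 mm high, origin at its foot.
- banded_cigar: Bystander: cigar with a red band, 20 x 152 x 20 mm, lying behind the stand, origin under its middle, long along its y.

How it is judged:
By the outcome, as a careful person would: the job done as asked, in the order asked, and still so for the second after the job is handed in, while the arm keeps its last pose, push and grip.
It also fails if it takes over 46 s, if anything falls off the work surface, if the arm or the gripper's body presses on something with over 40 N, if the wrist force passes 120 N, or if a joint passes its speed limit or range.

### The arm

A 7-joint arm with a two-finger parallel gripper is mounted at the origin on a cart in front of the work surface, level with it; the furniture and walls round the work are solid. World frame = base frame: x ahead of the robot, y to its left, z up, the work surface at z = 0. Lengths are in m, angles in rad, forces in N, time in s.
With the tool pointing down it reaches from about 0.35 to 0.9 m from the base axis. Payload 8.1 kg.
Tool frame: the origin (TCP) lies between the finger pads, 19 mm behind the fingertips; this is the grasp point; z points along the fingers, y is the direction in which the jaws open and shut (so a half turn about z gives the same grasp; the last joint's range is limited). The gripper opens to 92 mm and grips with 3 to 60 N. Pads are 19 mm wide; open, the fingers measure 130 mm over their backs; the gripper's body (75 mm by 190 mm) begins 47 mm behind the grasp point.
Start: joints at [1.109, 0.434, 0.025, 1.573, -0.012, 1.134, -0.075], TCP at [0.219, -0.585, 0.246] pointing down, gripper open.
Joint ranges: [-2.62, 2.62], [-0.44, 2.09], [-1.27, 1.32], [0.08, 2.57], [-1.32, 4.46], [0.12, 2], [-2.74, 2.74]. Speed limits (rad/s): [2.22, 2.22, 3.01, 3.01, 3.14, 3.14, 3.14].

### API

Orientations are given as a rotation vector (axis times angle).
In Python, from cell import observe, get_image, sign_off gives the robot as it stands.
- The arm moves only by the tool arm_command, never from a script. Its argument "deltas" is a list of rows, each an object with "xyz": the shift along the tool's x, y, z in cm, a list of three; "turn": the turn about the tool's z in degrees; "jaw": the closure in counts, from 0 (fully open) to 255 (shut). A call has 1 to 5 rows; each row is the pose to reach, as a shift and turn from the pose measured when the call began, along the tool's axes at that moment; what a row does not reach only later rows make up. A row lasts 1/12 s, in which the tool goes at most 41.7 mm and 7.16 degrees, less where a joint would pass 70% of its speed; a pose out of reach is approached as far as the arm can. A call with a gripper value outside its range is refused whole. The fingers move at their own pace and stop on an object; "force" is the grip in N (left out, the last holds). Time passes only in rows, so rows that repeat a pose let the fingers close. It gives the time, the measured TCP pose, the force and the opening at its end, in the units of the state.
- observe(): the state, without advancing time (a new reading comes with each control period).
- get_image(name): name is "scene" or "top" or "wrist"; returns a dict with "frame" (400x640x3 uint8, red, green, blue), "depth" (400x640 float32, m along the optical axis (not along the pixel's ray), 0 where there is no reading), "camera_matrix" (3x3 intrinsics, pixels), "distortion" ([k1, k2, p1, p2, k3] as OpenCV has them; the pictures are not rectified), "cam_to_world" (4x4, takes a point from camera to world coordinates). Camera axes: x right, y up, looking along -z (the intrinsics and any distortion apply to the point x, -y, -z); pixel columns grow to the right and rows downward; lengths in m; the calibration is good to about 2 mm. A picture is of the moment at which its call begins.
- sign_off(): hands the job in, once; it reports no verdict.
The state is a dict: "clock": time; "joints": joint angles; "dq": joint speeds; "joint_efforts": joint torques, N m; "position": TCP position; "ee_rot": TCP orientation; "force": force on the tool from outside, world axes, zero at the start; "ft_torque": the same for the moment, N m; "width": opening from 0.0 (shut) to 1.0 (fully open).
Only numpy, scipy, OpenCV 4.12 (cv2) and the standard library are available. Lean on these libraries where they do the work, as an engineer would, in place of code of your own. Each camera call takes 0.05 s, during which the arm holds its last target.

## Working session

There is one attempt and no reset: what is moved stays moved. The work goes in short steps, Python scripts to look and compute and a tool call to move; the robot and the scene stay as the last step left them, time stands still between calls to the robot, and variables do not carry over. Pictures are saved under pics/ and viewed, and the job is handed in when it is done.

Besides the shell and the picture viewer there is one more tool, called after "Call:" by a JSON object that holds its "name" and its "arguments". arm_command: Moves the arm, as the interface text tells. Its arguments: {"type":"object","properties":{"deltas":{"type":"array","items":{"type":"object","properties":{"xyz":{"type":"array","items":{"type":"number"}},"turn":{"type":"number"},"jaw":{"type":"number"}}}},"force":{"type":"number"}},"required":["deltas"]}

```bash
mkdir -p pics; ls; cat > h.py <<'E'
import numpy as np, cv2
from cell import observe, get_image
from scipy.spatial.transform import Rotation as R
def grab(n,tag):
    d=get_image(n); cv2.imwrite(f'pics/{tag}.png',d['frame'][:,:,::-1]); np.savez(f'{tag}.npz',**{k:np.array(v) for k,v in d.items()}); return d
def pts(d,uv,z=None):
    uv=np.array(uv,float).reshape(-1,1,2)
    n=cv2.undistortPoints(uv,d['camera_matrix'],d['distortion']).reshape(-1,2)
    if z is None:
        z=np.array([d['depth'][int(v),int(u)] for u,v in uv.reshape(-1,2)])
    c=np.c_[n[:,0]*z,-n[:,1]*z,-z,np.ones(len(n))]
    return (c@d['cam_to_world'].T)[:,:3]
E
python3 - <<'E'
from h import *
for n in ['scene','top','wrist']:
    d=grab(n,n+'0'); print(n,d['cam_to_world'].round(3).tolist())
print(observe())
E
```

```text
pics
scene [[-0.522, 0.572, -0.632, -0.039], [-0.853, -0.342, 0.395, 0.425], [0.01, 0.745, 0.667, 0.816], [0.0, 0.0, 0.0, 1.0]]
top [[-0.139, 0.97, -0.198, 0.379], [-0.99, -0.137, 0.024, 0.038], [-0.004, 0.199, 0.98, 1.234], [0.0, 0.0, 0.0, 1.0]]
wrist [[0.351, 0.908, 0.229, 0.282], [-0.936, 0.341, 0.085, -0.561], [-0.001, -0.245, 0.97, 0.384], [0.0, 0.0, 0.0, 1.0]]
{'clock': 0.15, 'joints': array([ 1.1094038 ,  0.43506336,  0.02495444,  1.57386684, -0.01163814,
        1.13399648, -0.07514169]), 'dq': array([ 0.00029198, -0.00231384,  0.00130973, -0.00275343,  0.00084932,
        0.00161683, -0.00151032]), 'joint_efforts': array([ 1.40709650e-03, -6.68259859e+01,  9.85781886e-01, -3.14693534e+01,
       -6.04565232e-02,  3.93804093e-02,  8.24084327e-05]), 'position': array([ 0.21931984, -0.58487335,  0.24493295]), 'ee_rot': array([-3.09006743e+00, -5.60197951e-01,  4.35197767e-04]), 'force': array([ 0.11094912, -0.72636183,  0.84047012]), 'ft_torque': array([0.01577134, 0.05280901, 0.02449093]), 'width': 1.001246410149397}
```

View pics/scene0.png

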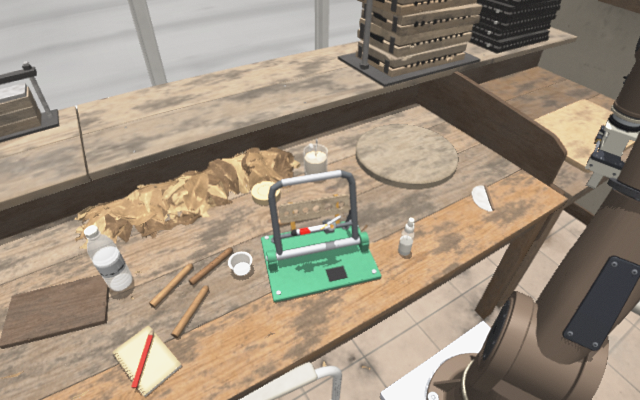

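View pics/top0.png

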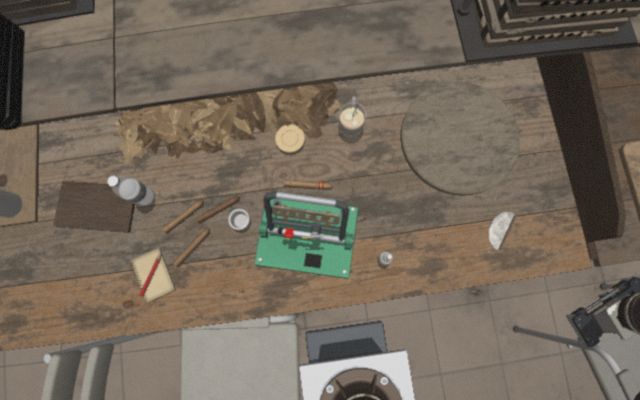

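The scene view shows the green stand near (320,262), the grey bar near (313,178) and the red tab near (304,231). In the top view the stand is at (308,240), the tab at (289,233), and the bar at (306,199). The sprayer is at (386,259), the cup at (238,219) and the cigar at (307,185).

```bash
python3 - <<'E'
from h import *
for n,box in [('scene',(235,150,400,310)),('top',(220,170,400,290))]:
    d=dict(np.load(n+'0.npz'))
    x0,y0,x1,y1=box
    c=d['frame'][y0:y1,x0:x1,::-1]; s=min(800/(x1-x0),600/(y1-y0)); cv2.imwrite(f'pics/{n}0c.png',cv2.resize(c,None,fx=4,fy=4,interpolation=cv2.INTER_CUBIC)[:600])
    hsv=cv2.cvtColor(d['frame'],cv2.COLOR_RGB2HSV)
    g=cv2.inRange(hsv,(65,120,50),(90,255,255))
    cs,_=cv2.findContours(g,0,2); k=max(cs,key=cv2.contourArea); r=cv2.minAreaRect(k)
    v,u=np.nonzero(g); P=pts(d,np.c_[u,v]); z=P[:,2]; m=abs(z-.014)<.005
    Q=P[m][:,:2].astype(np.float32); r=cv2.minAreaRect(Q); print(n,'green plate',r,np.median(z[m])); print(cv2.boxPoints(r))
    red=cv2.inRange(hsv,(0,170,80),(8,255,255))|cv2.inRange(hsv,(172,170,80),(180,255,255))
    red[:y0]=0;red[y1:]=0;red[:,:x0]=0;red[:,x1:]=0
    v,u=np.nonzero(red); P=pts(d,np.c_[u,v])
    for a in range(len(u)): print(u[a],v[a],P[a].round(4)) if len(u)<90 or a%4==0 else 0
E
```

```text
Traceback (most recent call last):
ValueError: max() iterable argument is empty
```

```bash
cat > m.py <<'E'
from h import *
for n,box in [('scene',(235,150,400,300)),('top',(220,170,400,290))]:
    d=dict(np.load(n+'0.npz'))
    x0,y0,x1,y1=box
    c=d['frame'][y0:y1,x0:x1,::-1]; cv2.imwrite(f'pics/{n}0c.png',cv2.resize(c,None,fx=4,fy=4,interpolation=cv2.INTER_CUBIC)[:600])
    hsv=cv2.cvtColor(d['frame'],cv2.COLOR_RGB2HSV)
    print(hsv[270 if n=='scene' else 260, 300])
    g=cv2.inRange(hsv,(60,100,40),(90,255,255)); g=g.copy(); g[:y0-20]=0; g[y1+10:]=0
    v,u=np.nonzero(g); P=pts(d,np.c_[u,v]); z=P[:,2]; m=abs(z-.014)<.005
    Q=P[m][:,:2].astype(np.float32); r=cv2.minAreaRect(Q); print(n,'green plate',r,np.median(z[m])); print(cv2.boxPoints(r))
    red=cv2.inRange(hsv,(0,170,80),(8,255,255))|cv2.inRange(hsv,(172,170,80),(180,255,255))
    red[:y0]=0;red[y1:]=0;red[:,:x0]=0;red[:,x1:]=0
    v,u=np.nonzero(red); P=pts(d,np.c_[u,v])
    for a in range(len(u)): print(u[a],v[a],P[a].round(4)) if len(u)<90 or a%4==0 else 0
E
python3 m.py
```

```text
[ 75 112 187]
scene green plate ((0.5214060544967651, 0.08920381218194962), (0.28534382581710815, 0.21552613377571106), 73.63026428222656) 0.014768213707316957
[[ 0.37780148 -0.01731323]
 [ 0.58459085 -0.07805598]
 [ 0.66501063  0.19572085]
 [ 0.45822126  0.2564636 ]]
303 228 [0.5282 0.1287 0.1422]
304 228 [0.5244 0.128  0.1453]
305 228 [0.5339 0.1201 0.1324]
306 228 [0.5291 0.1199 0.1367]
300 229 [0.5282 0.1372 0.1432]
301 229 [0.5247 0.1362 0.1459]
302 229 [0.5216 0.1351 0.1481]
303 229 [0.5196 0.1334 0.149 ]
304 229 [0.5179 0.1315 0.1495]
305 229 [0.516  0.1297 0.1503]
306 229 [0.5148 0.1276 0.1502]
307 229 [0.515  0.1247 0.1485]
300 230 [0.5199 0.1416 0.1496]
301 230 [0.5173 0.1402 0.1513]
302 230 [0.5176 0.1372 0.1493]
303 230 [0.5151 0.1358 0.1509]
304 230 [0.5169 0.1321 0.1472]
305 230 [0.5148 0.1305 0.1482]
306 230 [0.512  0.1292 0.1501]
307 230 [0.5116 0.1266 0.1491]
308 230 [0.5101 0.1246 0.1493]
300 231 [0.5175 0.1429 0.1491]
301 231 [0.5177 0.1401 0.1472]
302 231 [0.5158 0.1383 0.1481]
303 231 [0.5147 0.1361 0.1478]
304 231 [0.5127 0.1344 0.1487]
305 231 [0.5133 0.1314 0.
[... 2114 characters left out ...]
188 0.1244 0.1442]
291 234 [0.518  0.1214 0.1476]
292 234 [0.5175 0.1187 0.1483]
284 235 [0.5181 0.1408 0.1457]
285 235 [0.5175 0.1379 0.1475]
286 235 [0.5172 0.1352 0.1472]
287 235 [0.5164 0.1323 0.1504]
288 235 [0.5165 0.1299 0.1466]
289 235 [0.5158 0.127  0.1493]
290 235 [0.5156 0.1244 0.1476]
291 235 [0.5155 0.1219 0.146 ]
292 235 [0.5154 0.1193 0.1438]
284 236 [0.5155 0.1412 0.1448]
285 236 [0.5149 0.1383 0.1468]
286 236 [0.515  0.1359 0.1434]
287 236 [0.514  0.1328 0.1479]
288 236 [0.5142 0.1305 0.1433]
289 236 [0.5137 0.1277 0.1447]
290 236 [0.513  0.1248 0.1471]
291 236 [0.5126 0.1221 0.1476]
292 236 [0.5125 0.1196 0.145 ]
290 237 [0.5108 0.1255 0.1426]
291 237 [0.5101 0.1226 0.1453]
```

View pics/scene0c.png

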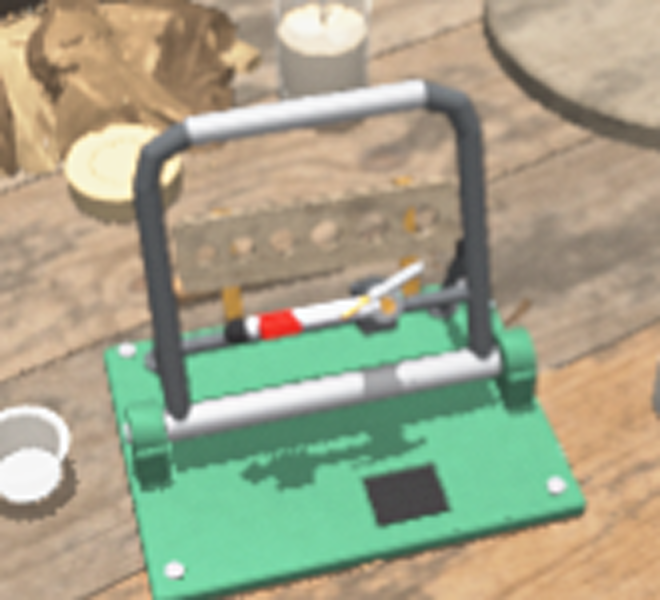

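View pics/top0c.png

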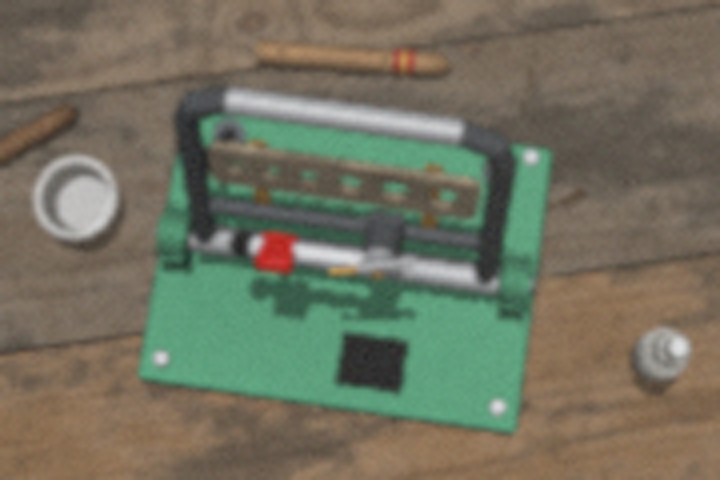

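```bash
cat >> h.py <<'E'
O=np.array([.5225,.0878,0]); yaw=np.deg2rad(-16.2)
S=np.array([[np.cos(yaw),-np.sin(yaw),0],[np.sin(yaw),np.cos(yaw),0],[0,0,1]])
def w2s(p): return (np.asarray(p)-O)@S
def s2w(p): return np.asarray(p)@S.T+O
def delta(target,yawx=None):
    s=observe(); Rm=R.from_rotvec(s['ee_rot']).as_matrix()
    print('pos',s['position'].round(4),'stand',w2s(s['position']).round(4),'toolyaw',np.degrees(np.arctan2(Rm[1,0],Rm[0,0])).round(2),'zaxis',Rm[:,2].round(3),'w',round(s['width'],3),'F',s['force'].round(1),'t',s['clock'])
    dl=(Rm.T@(np.asarray(target)-s['position']))*100
    print('delta cm',dl.round(2))
E
python3 - <<'E'
from h import *
for n,(x0,y0,x1,y1) in [('scene',(265,165,360,192)),('top',(265,188,350,210))]:
    d=dict(np.load(n+'0.npz'))
    v,u=np.mgrid[y0:y1,x0:x1]; P=w2s(pts(d,np.c_[u.ravel(),v.ravel()]))
    m=(P[:,2]>.2)&(P[:,2]<.27)&(abs(P[:,1])<.06)
    Q=P[m]; print(n,len(Q),Q.min(0),Q.max(0),Q.mean(0))
    for lo in np.arange(-.06,.06,.03):
        k=Q[(Q[:,1]>lo)&(Q[:,1]<lo+.03)]; print(k.mean(0).round(4),np.percentile(k[:,2],98).round(4))
    Pall=P[(P[:,2]>.19)]; print('yext',Pall[:,1].min(),Pall[:,1].max())
    hsv=cv2.cvtColor(d['frame'],cv2.COLOR_RGB2HSV)
    red=cv2.inRange(hsv,(0,170,80),(8,255,255))|cv2.inRange(hsv,(172,170,80),(180,255,255))
    red[:215]=0;red[245:]=0;red[:,:270]=0;red[:,320:]=0
    v,u=np.nonzero(red); P=w2s(pts(d,np.c_[u,v]));print('tab',P.min(0).round(4),P.max(0).round(4),P.mean(0).round(4))
    A=np.c_[P[:,:2],np.ones(len(P))]; print(np.linalg.lstsq(A,P[:,2],rcond=None)[0])
delta(s2w([-.004,.055,.26]))
E
```

```text
scene 341 [ 0.05770828 -0.05964351  0.22731938] [0.0768336  0.05978046 0.24370275] [0.06475437 0.00045056 0.23701333]
[ 0.0648 -0.0448  0.2371] 0.2424
[ 0.065  -0.0149  0.2369] 0.2422
[0.0645 0.0147 0.2371] 0.2424
[0.0647 0.0445 0.237 ] 0.2424
yext -0.11259515706400332 0.16694216712526627
tab [-0.0255  0.0297  0.1324] [0.0019 0.0519 0.1513] [-0.0192  0.0415  0.146 ]
[-0.25200205  0.06581235  0.13844797]
top 331 [ 0.06246424 -0.05988825  0.2285923 ] [0.08166182 0.05935836 0.2446018 ] [7.11379580e-02 1.58521310e-04 2.38629076e-01]
[ 0.0712 -0.0451  0.2388] 0.243
[ 0.0712 -0.0151  0.2385] 0.2432
[0.0711 0.0148 0.2389] 0.2438
[0.0711 0.0448 0.2383] 0.2429
yext -0.11138707529994463 0.10635741368447224
tab [-0.0217  0.0277  0.1323] [0.0029 0.0496 0.1504] [-0.0111  0.0386  0.1427]
[-0.51658514 -0.03915547  0.1384808 ]
pos [ 0.2193 -0.5849  0.2449] stand [-0.1035 -0.7305  0.2449] toolyaw 20.55 zaxis [-0.     0.001 -1.   ] w 1.001 F [ 0.1 -0.7  0.8] t 0.15
delta cm [ 54.97 -56.99  -1.44]
```

View pics/wrist0.png

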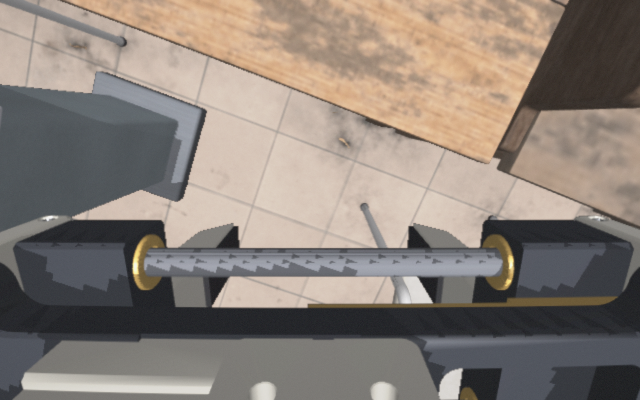

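Call:
{"name": "arm_command", "arguments": {"deltas": [{"xyz": [2.7,-2.8,-0.3],"turn": 7,"jaw": 255},{"xyz": [5.4,-5.6,-0.6],"turn": 14,"jaw": 255},{"xyz": [8.1,-8.4,-0.9],"turn": 21,"jaw": 255},{"xyz": [10.8,-11.2,-1.2],"turn": 28,"jaw": 255},{"xyz": [13.5,-14,-1.5],"turn": 35,"jaw": 255}], "force": 20}}

```text
clock: 0.57
position: [0.2961, -0.4066, 0.2598]
ee_rot: [-3.115, 0.392, 0.001]
force: [0.5, 1.1, 0.6]
width: 0.686
```

```bash
python3 -c "
from h import *
delta(s2w([-.004,.055,.26]))"
```

```text
pos [ 0.2961 -0.4066  0.2598] stand [-0.0795 -0.5379  0.2598] toolyaw -14.36 zaxis [-0.001  0.002 -1.   ] w 0.686 F [0.5 1.1 0.6] t 0.5667
delta cm [ 9.460e+00 -5.902e+01  5.000e-02]
```

Call:
{"name": "arm_command", "arguments": {"deltas": [{"xyz": [0.6,-4.0,0],"turn": 1.8,"jaw": 255},{"xyz": [1.3,-8,0],"turn": 1.8,"jaw": 255},{"xyz": [2.0,-12,0],"turn": 1.8,"jaw": 255},{"xyz": [2.6,-16,0],"turn": 1.8,"jaw": 255},{"xyz": [3.2,-20,0],"turn": 1.8,"jaw": 255}]}}

```text
clock: 0.98
position: [0.3769, -0.2188, 0.2601]
ee_rot: [-3.109, 0.441, 0.001]
force: [1.1, -0.9, -0.5]
width: 0.327
```

```bash
python3 -c "
from h import *
delta(s2w([-.004,.055,.26]))"
```

```text
pos [ 0.3769 -0.2188  0.2601] stand [-0.0543 -0.3351  0.2601] toolyaw -16.16 zaxis [-0.001  0.001 -1.   ] w 0.327 F [ 1.1 -0.9 -0.5] t 0.9833
delta cm [  5.06 -39.     0.05]
```

Call:
{"name": "arm_command", "arguments": {"deltas": [{"xyz": [0.5,-4.0,0],"jaw": 255},{"xyz": [1.0,-8,0],"jaw": 255},{"xyz": [1.5,-12,0],"jaw": 255},{"xyz": [2.0,-16,0],"jaw": 255},{"xyz": [2.5,-20,0],"jaw": 255}]}}

```text
schema error: expected keys xyz, turn, jaw
```

Call:
{"name": "arm_command", "arguments": {"deltas": [{"xyz": [0.5,-4.0,0],"jaw": 255},{"xyz": [1.0,-8,0],"jaw": 255},{"xyz": [1.5,-12,0],"jaw": 255},{"xyz": [2.0,-16,0],"jaw": 255},{"xyz": [2.4,-18.2,0],"jaw": 255}]}}

```text
schema error: expected keys xyz, turn, jaw
```

```bash
python3 -c "
from h import *
delta(s2w([-.004,.055,.18]))
grab('scene','s1');grab('wrist','w1')"
```

```text
pos [ 0.3769 -0.2188  0.2601] stand [-0.0543 -0.3351  0.2601] toolyaw -16.16 zaxis [-0.001  0.001 -1.   ] w 0.327 F [ 1.1 -0.9 -0.5] t 0.9833
delta cm [  5.07 -38.99   8.05]
```

View pics/s1.png

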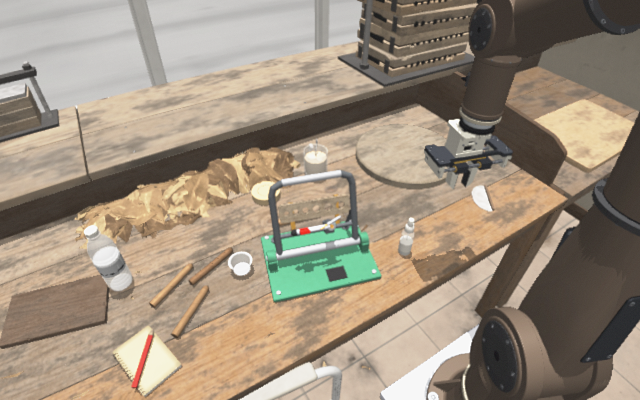

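View pics/w1.png

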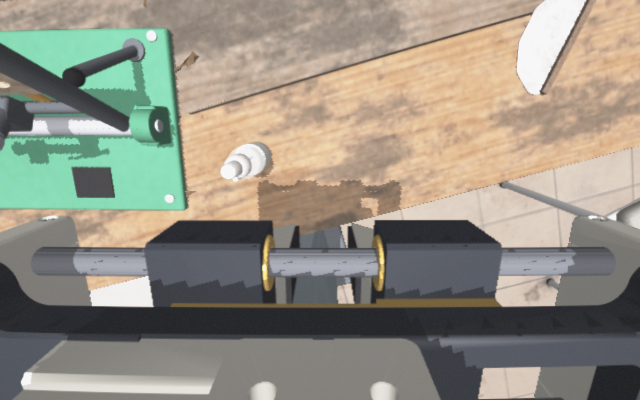

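The gripper at (468,160) in the scene view is still to the right of the stand. The wrist view shows the stand at its left and the sprayer at (245,162), below the path. `turn` is required in every row, so I'm resending the moves.

Call:
{"name": "arm_command", "arguments": {"deltas": [{"xyz": [0.5,-4.0,0],"turn": 0,"jaw": 255},{"xyz": [1.0,-8,0],"turn": 0,"jaw": 255},{"xyz": [1.5,-12,0],"turn": 0,"jaw": 255},{"xyz": [2.0,-16,0],"turn": 0,"jaw": 255},{"xyz": [2.5,-20,0],"turn": 0,"jaw": 255}]}}

```text
clock: 1.5
position: [0.4572, -0.0274, 0.2609]
ee_rot: [-3.109, 0.428, -0.0]
force: [0.7, -0.9, -0.8]
width: 0.006
```

```bash
python3 -c "
from h import *
delta(s2w([-.004,.055,.26]))"
```

```text
pos [ 0.4572 -0.0274  0.2609] stand [-0.0305 -0.1288  0.2609] toolyaw -15.66 zaxis [ 0.001  0.003 -1.   ] w 0.006 F [ 0.7 -0.9 -0.8] t 1.5
delta cm [  2.83 -18.36   0.15]
```

Call:
{"name": "arm_command", "arguments": {"deltas": [{"xyz": [0.6,-4.0,0],"turn": 0.5,"jaw": 255},{"xyz": [1.2,-8,0],"turn": 0.5,"jaw": 255},{"xyz": [1.8,-12,0],"turn": 0.5,"jaw": 255},{"xyz": [2.4,-16,0],"turn": 0.5,"jaw": 255},{"xyz": [2.8,-18.4,0],"turn": 0.5,"jaw": 255}]}}

```text
clock: 1.92
position: [0.5347, 0.1464, 0.2614]
ee_rot: [-3.106, 0.436, -0.0]
force: [-0.4, -0.0, -0.2]
width: 0.008
```

```bash
python3 -c "
from h import *
delta(s2w([-.004,.055,.18]))
grab('scene','s2')"
```

```text
pos [0.5347 0.1464 0.2614] stand [-0.0046  0.0597  0.2614] toolyaw -15.99 zaxis [ 0.001  0.005 -1.   ] w 0.008 F [-0.4 -0.  -0.2] t 1.9167
delta cm [0.06 0.51 8.13]
```

View pics/s2.png

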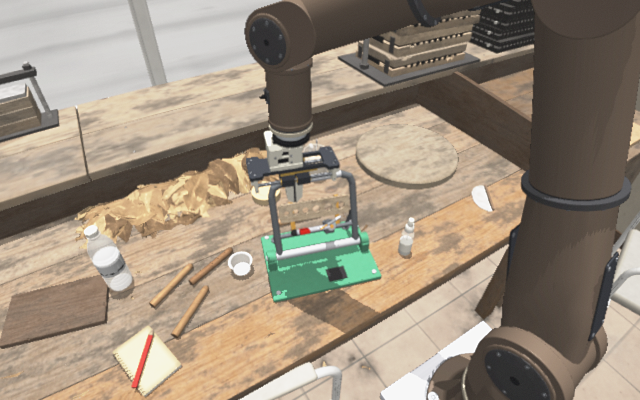

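```bash
python3 -c "
from h import *
d=dict(np.load('s2.npz'))
cv2.imwrite('pics/s2c.png',cv2.resize(d['frame'][130:270,230:390,::-1],None,fx=4,fy=4,interpolation=cv2.INTER_CUBIC))
M=np.linalg.inv(d['cam_to_world'])
for p in [[.5347,.1464,.2614],[.5347,.1464,.2424],s2w([.0686,.06,.233]),s2w([-.01,.04,.143])]:
    c=M[:3,:3]@p+M[:3,3]; print(cv2.projectPoints(np.array([[c[0],-c[1],-c[2]]]),np.zeros(3),np.zeros(3),d['camera_matrix'],d['distortion'])[0].ravel())
"
```

```text
[293.39202961 192.78365236]
[293.75104084 199.01607327]
[287.63083148 182.51778382]
[303.7248351  228.87409158]
```

View pics/s2c.png

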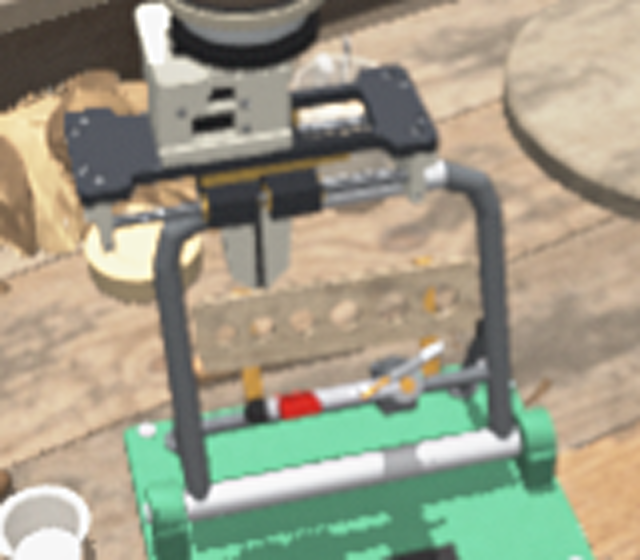

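Call:
{"name": "arm_command", "arguments": {"deltas": [{"xyz": [0,0.5,3],"turn": 0,"jaw": 255},{"xyz": [0.05,0.5,6],"turn": 0,"jaw": 255},{"xyz": [0.05,0.5,8.6],"turn": 0,"jaw": 255},{"xyz": [0.05,0.5,8.6],"turn": 0,"jaw": 255}]}}

```text
clock: 2.3
position: [0.5319, 0.1437, 0.1703]
ee_rot: [-3.108, 0.431, 0.012]
force: [-1.1, 0.0, -0.3]
width: 0.007
```

```bash
python3 -c "
from h import *
delta(s2w([-.004,.055,.165]))
d=grab('scene','s3')
cv2.imwrite('pics/s3c.png',cv2.resize(d['frame'][130:270,230:390,::-1],None,fx=4,fy=4,interpolation=cv2.INTER_CUBIC))"
```

```text
pos [0.5319 0.1437 0.1703] stand [-0.0065  0.0563  0.1703] toolyaw -15.8 zaxis [-0.007  0.005 -1.   ] w 0.007 F [-1.1  0.  -0.3] t 2.3
delta cm [0.26 0.13 0.53]
```

View pics/s3c.png

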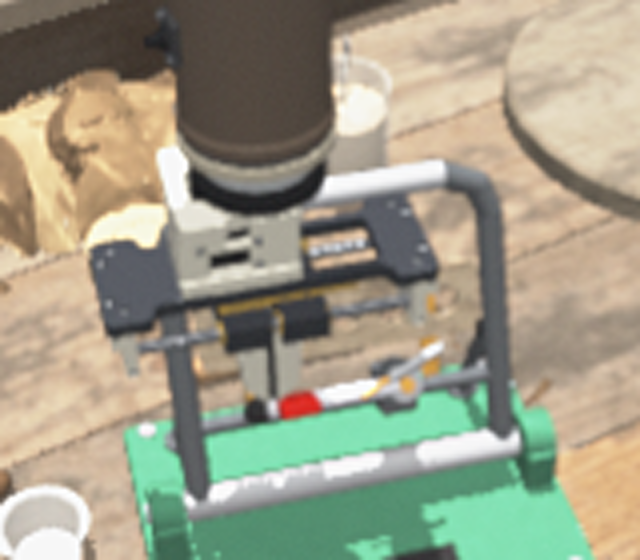

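Call:
{"name": "arm_command", "arguments": {"deltas": [{"xyz": [0.1,0.4,0.6],"turn": 0,"jaw": 255},{"xyz": [-0.5,0.55,1.4],"turn": 0,"jaw": 255},{"xyz": [-1.2,0.7,2.3],"turn": 0,"jaw": 255}]}}

```text
clock: 2.6
position: [0.5221, 0.1415, 0.152]
ee_rot: [-3.103, 0.433, -0.002]
force: [3.0, 1.3, 4.1]
width: 0.005
```

```bash
python3 -c "
from h import *
delta(s2w([-.0375,.026,.123]))
d=grab('scene','s4')
cv2.imwrite('pics/s4c.png',cv2.resize(d['frame'][130:270,230:390,::-1],None,fx=4,fy=4,interpolation=cv2.INTER_CUBIC))"
```

```text
pos [0.5221 0.1415 0.152 ] stand [-0.0153  0.0514  0.152 ] toolyaw -15.89 zaxis [ 0.002  0.008 -1.   ] w 0.005 F [3.  1.3 4.1] t 2.6
delta cm [-2.23  2.55  2.88]
```

View pics/s4c.png

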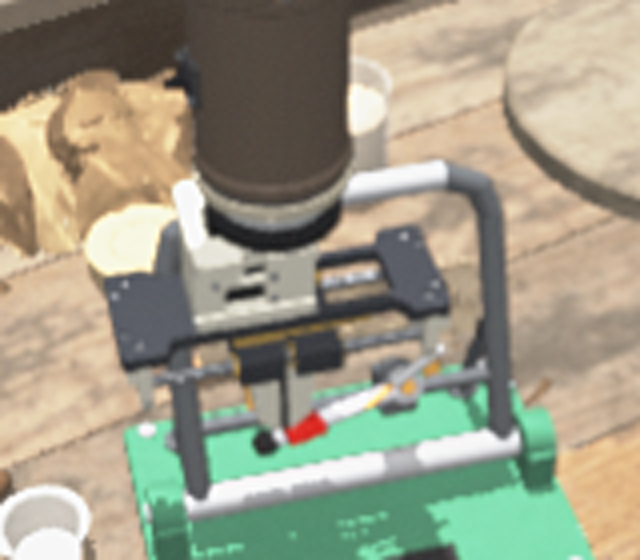

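Call:
{"name": "arm_command", "arguments": {"deltas": [{"xyz": [-0.9,0.6,1.2],"turn": 0,"jaw": 255},{"xyz": [-1.6,1.3,2.2],"turn": 0,"jaw": 255},{"xyz": [-2.2,2.2,3.1],"turn": 0,"jaw": 255},{"xyz": [-2.6,3.1,3.6],"turn": 0,"jaw": 255},{"xyz": [-2.6,3.1,3.6],"turn": 0,"jaw": 255}]}}

```text
clock: 3.07
position: [0.4839, 0.1167, 0.1134]
ee_rot: [-3.107, 0.434, 0.008]
force: [-0.6, -0.5, 0.6]
width: 0.004
```

```bash
python3 -c "
from h import *
delta(s2w([-.0375,.026,.123]))
d=grab('scene','s5')
cv2.imwrite('pics/s5c.png',cv2.resize(d['frame'][130:270,230:390,::-1],None,fx=4,fy=4,interpolation=cv2.INTER_CUBIC))"
```

```text
pos [0.4839 0.1167 0.1134] stand [-0.0452  0.017   0.1134] toolyaw -15.89 zaxis [-0.004  0.005 -1.   ] w 0.004 F [-0.6 -0.5  0.6] t 3.0667
delta cm [ 0.77 -0.9  -0.96]
```

View pics/s5c.png

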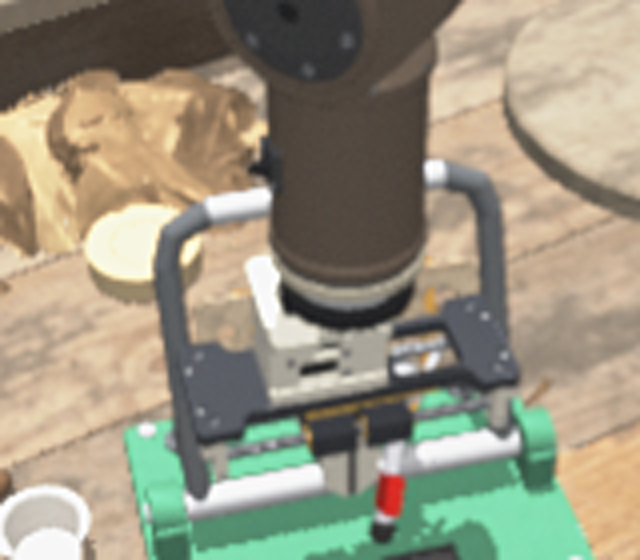

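The kickstand has snapped down: the tab is now vertical at crop (388,492) with the foot below it at (383,532), and the force is near zero. Next I retreat upward.

Call:
{"name": "arm_command", "arguments": {"deltas": [{"xyz": [0,0,-4],"turn": 0,"jaw": 255},{"xyz": [0,0,-8],"turn": 0,"jaw": 255},{"xyz": [0,0,-12],"turn": 0,"jaw": 255},{"xyz": [0,0,-16],"turn": 0,"jaw": 255},{"xyz": [0,0,-20],"turn": 0,"jaw": 180}]}}

```text
clock: 3.53
position: [0.4853, 0.1163, 0.3171]
ee_rot: [-3.106, 0.434, 0.004]
force: [2.0, -0.8, -0.3]
width: 0.041
```

```bash
python3 -c "
from h import *
delta(s2w([.0686,0,.31])); print(observe()['joints'].round(3))
d=grab('scene','s6')
cv2.imwrite('pics/s6c.png',cv2.resize(d['frame'][130:290,230:390,::-1],None,fx=3.7,fy=3.7,interpolation=cv2.INTER_CUBIC))"
```

```text
pos [0.4853 0.1163 0.3171] stand [-0.0436  0.017   0.3171] toolyaw -15.89 zaxis [-0.002  0.006 -1.   ] w 0.041 F [ 2.  -0.8 -0.3] t 3.5333
delta cm [11.22  1.77  0.66]
[-0.04   0.201 -0.355  1.738  0.067  1.215 -2.261]
```

View pics/s6c.png

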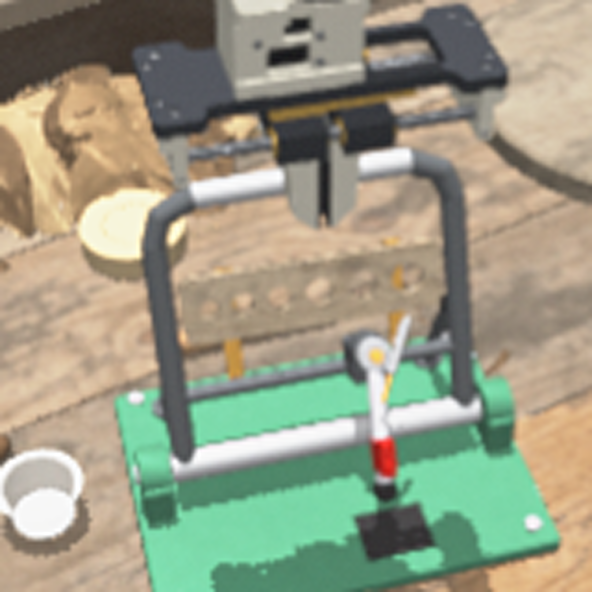

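Call:
{"name": "arm_command", "arguments": {"deltas": [{"xyz": [2.5,0.4,0],"turn": -7,"jaw": 0},{"xyz": [5,0.8,0],"turn": -14,"jaw": 0},{"xyz": [7.5,1.2,0],"turn": -21,"jaw": 0},{"xyz": [10,1.6,0],"turn": -28,"jaw": 0},{"xyz": [11.2,1.8,0],"turn": -35,"jaw": 0}]}}

```text
clock: 4.0
position: [0.5937, 0.0673, 0.3258]
ee_rot: [-3.091, -0.525, -0.017]
force: [0.1, -0.4, -0.3]
width: 0.438
```

Call:
{"name": "arm_command", "arguments": {"deltas": [{"xyz": [0,0,0],"turn": -7,"jaw": 0},{"xyz": [0,0,0],"turn": -14,"jaw": 0},{"xyz": [0,0,0],"turn": -21,"jaw": 0},{"xyz": [0,0,0],"turn": -28,"jaw": 0},{"xyz": [0,0,0],"turn": -35,"jaw": 0}]}}

```text
clock: 4.42
position: [0.594, 0.0671, 0.3265]
ee_rot: [-2.789, -1.44, -0.02]
force: [0.4, 0.5, 1.3]
width: 0.799
```

```bash
python3 -c "
from h import *
delta(s2w([.0686,0,.31])); print(observe()['joints'].round(3))"
```

```text
pos [0.594  0.0671 0.3265] stand [7.440e-02 1.000e-04 3.265e-01] toolyaw 54.61 zaxis [ 0.01   0.008 -1.   ] w 0.799 F [0.4 0.5 1.3] t 4.4167
delta cm [-0.22 -0.55  1.65]
[ 0.167  0.383 -0.521  1.494  0.19   1.303 -0.989]
```

Call:
{"name": "arm_command", "arguments": {"deltas": [{"xyz": [-0.2,-0.5,0],"turn": -7,"jaw": 0},{"xyz": [-0.2,-0.5,0],"turn": -14,"jaw": 0},{"xyz": [-0.2,-0.5,0],"turn": -19.2,"jaw": 0},{"xyz": [-0.2,-0.5,0],"turn": -19.2,"jaw": 0}]}}

```text
clock: 4.75
position: [0.5889, 0.0681, 0.3271]
ee_rot: [-2.509, -1.891, -0.021]
force: [0.2, 0.4, 0.4]
width: 0.996
```

```bash
python3 -c "
from h import *
delta(s2w([.0686,0,.233])); print(observe()['joints'].round(3))
grab('wrist','w7');d=grab('top','t7')
cv2.imwrite('pics/t7c.png',cv2.resize(d['frame'][140:300,210:410,::-1],None,fx=3.7,fy=3.7,interpolation=cv2.INTER_CUBIC))"
```

```text
pos [0.5889 0.0681 0.3271] stand [ 0.0692 -0.0004  0.3271] toolyaw 74.03 zaxis [ 0.011  0.008 -1.   ] w 0.996 F [0.2 0.4 0.4] t 4.75
delta cm [-0.06 -0.14  9.41]
[ 0.214  0.387 -0.593  1.502  0.216  1.307 -0.677]
```

View pics/w7.png

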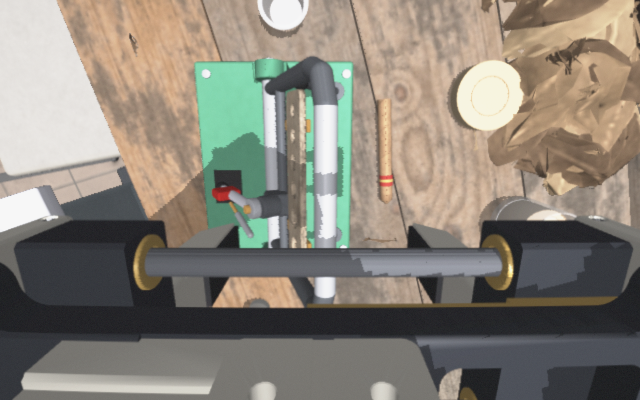

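View pics/t7c.png

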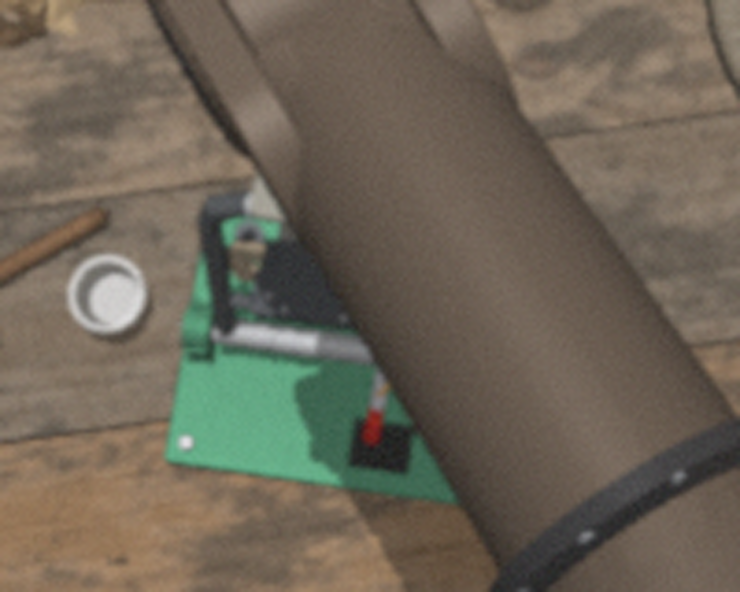

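The bar is centred between the open fingers (wrist column about 325), so I can descend.

Call:
{"name": "arm_command", "arguments": {"deltas": [{"xyz": [0,0,3],"turn": 0,"jaw": 0},{"xyz": [0,-0.1,6],"turn": 0,"jaw": 0},{"xyz": [-0.1,-0.1,8.4],"turn": 0,"jaw": 0},{"xyz": [-0.1,-0.1,9.4],"turn": 0,"jaw": 0},{"xyz": [-0.1,-0.1,9.4],"turn": 0,"jaw": 0}]}}

```text
clock: 5.27
position: [0.5875, 0.0677, 0.2308]
ee_rot: [-2.516, -1.878, -0.015]
force: [-0.4, -1.0, -0.2]
width: 1.001
```

```bash
python3 -c "
from h import *
delta(s2w([.0686,0,.233])); grab('wrist','w8')"
```

```text
pos [0.5875 0.0677 0.2308] stand [ 0.068  -0.0012  0.2308] toolyaw 73.46 zaxis [ 0.006  0.007 -1.   ] w 1.001 F [-0.4 -1.  -0.2] t 5.2667
delta cm [ 0.12  0.06 -0.22]
```

View pics/w8.png

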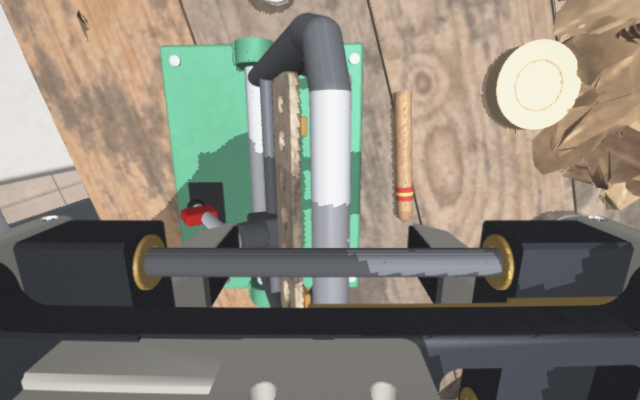

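The bar runs between the fingers at about column 330, nearly centred, so I'm closing the gripper.

Call:
{"name": "arm_command", "arguments": {"deltas": [{"xyz": [0.1,0.05,-0.2],"turn": 0,"jaw": 255},{"xyz": [0.1,0.05,-0.2],"turn": 0,"jaw": 255},{"xyz": [0.1,0.05,-0.2],"turn": 0,"jaw": 255},{"xyz": [0.1,0.05,-0.2],"turn": 0,"jaw": 255},{"xyz": [0.1,0.05,-0.2],"turn": 0,"jaw": 255}], "force": 30}}

```text
clock: 5.73
position: [0.5895, 0.0691, 0.2354]
ee_rot: [-2.517, -1.879, -0.02]
force: [0.5, -0.3, 0.6]
width: 0.688
```

Call:
{"name": "arm_command", "arguments": {"deltas": [{"xyz": [0,0,0],"turn": 0,"jaw": 255},{"xyz": [0,0,0],"turn": 0,"jaw": 255},{"xyz": [0,0,0],"turn": 0,"jaw": 255},{"xyz": [0,0,0],"turn": 0,"jaw": 255},{"xyz": [0,0,0],"turn": 0,"jaw": 255}]}}

```text
clock: 6.15
position: [0.5895, 0.069, 0.2354]
ee_rot: [-2.517, -1.879, -0.02]
force: [0.3, -0.3, 0.6]
width: 0.32
```

```bash
python3 -c "
from h import *
delta(s2w([.0686,0,.233]))
for a in [.25,.15,.05,0]: print(a); delta(s2w([.2*np.sin(a),0,.045+.2*np.cos(a)]))"
```

```text
pos [0.5895 0.069  0.2354] stand [0.0696 0.0006 0.2354] toolyaw 73.48 zaxis [ 0.01   0.008 -1.   ] w 0.32 F [ 0.3 -0.3  0.6] t 6.15
delta cm [-0.07 -0.1   0.24]
0.25
pos [0.5895 0.069  0.2354] stand [0.0696 0.0006 0.2354] toolyaw 73.48 zaxis [ 0.01   0.008 -1.   ] w 0.32 F [ 0.3 -0.3  0.6] t 6.15
delta cm [-0.07 -2.01 -0.36]
0.15
pos [0.5895 0.069  0.2354] stand [0.0696 0.0006 0.2354] toolyaw 73.48 zaxis [ 0.01   0.008 -1.   ] w 0.32 F [ 0.3 -0.3  0.6] t 6.15
delta cm [-0.08 -3.96 -0.77]
0.05
pos [0.5895 0.069  0.2354] stand [0.0696 0.0006 0.2354] toolyaw 73.48 zaxis [ 0.01   0.008 -1.   ] w 0.32 F [ 0.3 -0.3  0.6] t 6.15
delta cm [-0.09 -5.95 -0.98]
0
pos [0.5895 0.069  0.2354] stand [0.0696 0.0006 0.2354] toolyaw 73.48 zaxis [ 0.01   0.008 -1.   ] w 0.32 F [ 0.3 -0.3  0.6] t 6.15
delta cm [-0.09 -6.95 -1.02]
```

Call:
{"name": "arm_command", "arguments": {"deltas": [{"xyz": [0,-0.1,0.2],"turn": 0,"jaw": 255},{"xyz": [0,-0.1,0.2],"turn": 0,"jaw": 255},{"xyz": [0,-0.1,0.2],"turn": 0,"jaw": 255},{"xyz": [0,-0.1,0.2],"turn": 0,"jaw": 255}]}}

```text
clock: 6.48
position: [0.5886, 0.0693, 0.2332]
ee_rot: [-2.517, -1.879, -0.02]
force: [1.4, 0.5, -0.5]
width: 0.188
```

```bash
python3 -c "
from h import *
delta(s2w([.0686,0,.233]))
for a in [.25,.15,.05,0]: print(a); delta(s2w([.2*np.sin(a),0,.045+.2*np.cos(a)]))"
```

```text
pos [0.5886 0.0693 0.2332] stand [0.0686 0.0007 0.2332] toolyaw 73.49 zaxis [ 0.01   0.008 -1.   ] w 0.188 F [ 1.4  0.5 -0.5] t 6.4833
delta cm [-0.07 -0.    0.02]
0.25
pos [0.5886 0.0693 0.2332] stand [0.0686 0.0007 0.2332] toolyaw 73.49 zaxis [ 0.01   0.008 -1.   ] w 0.188 F [ 1.4  0.5 -0.5] t 6.4833
delta cm [-0.08 -1.91 -0.57]
0.15
pos [0.5886 0.0693 0.2332] stand [0.0686 0.0007 0.2332] toolyaw 73.49 zaxis [ 0.01   0.008 -1.   ] w 0.188 F [ 1.4  0.5 -0.5] t 6.4833
delta cm [-0.08 -3.87 -0.98]
0.05
pos [0.5886 0.0693 0.2332] stand [0.0686 0.0007 0.2332] toolyaw 73.49 zaxis [ 0.01   0.008 -1.   ] w 0.188 F [ 1.4  0.5 -0.5] t 6.4833
delta cm [-0.09 -5.85 -1.2 ]
0
pos [0.5886 0.0693 0.2332] stand [0.0686 0.0007 0.2332] toolyaw 73.49 zaxis [ 0.01   0.008 -1.   ] w 0.188 F [ 1.4  0.5 -0.5] t 6.4833
delta cm [-0.1  -6.85 -1.23]
```

The jaws stopped at 17 mm, so the bar is gripped. Now I follow the arc to upright.

Call:
{"name": "arm_command", "arguments": {"deltas": [{"xyz": [0,-1.0,-0.3],"turn": 0,"jaw": 255},{"xyz": [0,-1.9,-0.57],"turn": 0,"jaw": 255},{"xyz": [0,-2.9,-0.8],"turn": 0,"jaw": 255},{"xyz": [0,-3.9,-0.98],"turn": 0,"jaw": 255},{"xyz": [0,-4.4,-1.05],"turn": 0,"jaw": 255}]}}

```text
clock: 6.9
position: [0.5448, 0.0822, 0.244]
ee_rot: [2.517, 1.88, 0.02]
force: [2.1, -0.3, -2.9]
width: 0.189
```

```bash
python3 -c "
from h import *
for a in [.05,0]: print(a); delta(s2w([.2*np.sin(a),0.0,.045+.2*np.cos(a)]))"
```

```text
0.05
pos [0.5448 0.0822 0.244 ] stand [0.023  0.0009 0.244 ] toolyaw 73.53 zaxis [ 0.01   0.008 -1.   ] w 0.189 F [ 2.1 -0.3 -2.9] t 6.9
delta cm [-0.09 -1.3  -0.09]
0
pos [0.5448 0.0822 0.244 ] stand [0.023  0.0009 0.244 ] toolyaw 73.53 zaxis [ 0.01   0.008 -1.   ] w 0.189 F [ 2.1 -0.3 -2.9] t 6.9
delta cm [-0.09 -2.3  -0.12]
```

Call:
{"name": "arm_command", "arguments": {"deltas": [{"xyz": [0,-0.8,-0.05],"turn": 0,"jaw": 255},{"xyz": [0,-1.5,-0.1],"turn": 0,"jaw": 255},{"xyz": [0,-2.1,-0.1],"turn": 0,"jaw": 255},{"xyz": [0,-2.3,-0.1],"turn": 0,"jaw": 255},{"xyz": [0,-2.3,-0.1],"turn": 0,"jaw": 255}]}}

```text
clock: 7.32
position: [0.522, 0.089, 0.2447]
ee_rot: [-2.516, -1.881, -0.019]
force: [0.9, -0.1, 1.7]
width: 0.182
```

```bash
cat > chk.py <<'E'
from h import *
import sys
t=sys.argv[1]
delta(s2w([0,0,.245]))
for n,b in [('scene',(140,300,220,400)),('top',(140,300,210,410))]:
    d=grab(n,n+t)
    cv2.imwrite(f'pics/{n}{t}c.png',cv2.resize(d['frame'][b[0]:b[1],b[2]:b[3],::-1],None,fx=3.7,fy=3.7,interpolation=cv2.INTER_CUBIC))
    v,u=np.mgrid[b[0]:b[1],b[2]:b[3]]; uv=np.c_[u.ravel(),v.ravel()]
    P=w2s(pts(d,uv))
    col=d['frame'][uv[:,1],uv[:,0]].astype(int); hsv=cv2.cvtColor(d['frame'],cv2.COLOR_RGB2HSV)[uv[:,1],uv[:,0]]
    # side tubes + bar: dark/grey pixels near expected y
    for side in (1,-1):
        m=(abs(P[:,1]-side*.105)<.015)&(P[:,2]>.08)&(P[:,2]<.22)&(abs(P[:,0])<.06)&(hsv[:,1]<90)
        if m.sum()>15:
            A=np.polyfit(P[m,2]-.045,P[m,0],1); print(n,'tube side',side,m.sum(),'slope dx/dz',A.round(3),'x at z',np.median(P[m,0]).round(4))
    red=(hsv[:,1]>170)&((hsv[:,0]<8)|(hsv[:,0]>172))&(abs(P[:,1])<.15)&(P[:,0]<.08)
    if red.any(): print('red',P[red].min(0).round(3),P[red].max(0).round(3))
E
python3 chk.py 9
```

```text
pos [0.522  0.089  0.2447] stand [-0.0008  0.001   0.2447] toolyaw 73.57 zaxis [ 0.01   0.007 -1.   ] w 0.182 F [ 0.9 -0.1  1.7] t 7.3167
delta cm [-0.1   0.08 -0.03]
scene tube side 1 306 slope dx/dz [-0.068  0.003] x at z -0.0062
scene tube side -1 291 slope dx/dz [-0.038 -0.002] x at z -0.0063
red [-0.079 -0.03   0.039] [-0.057 -0.02   0.075]
top tube side 1 17 slope dx/dz [-0.001 -0.006] x at z -0.0058
```

View pics/scene9c.png

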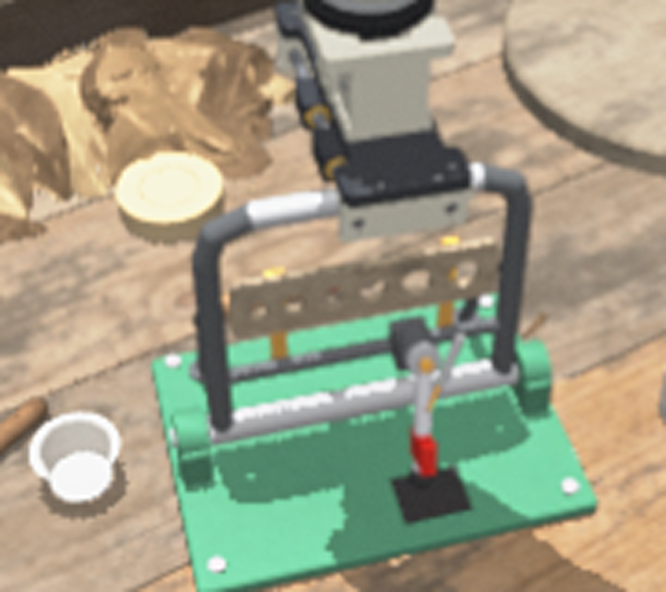

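View pics/top9c.png

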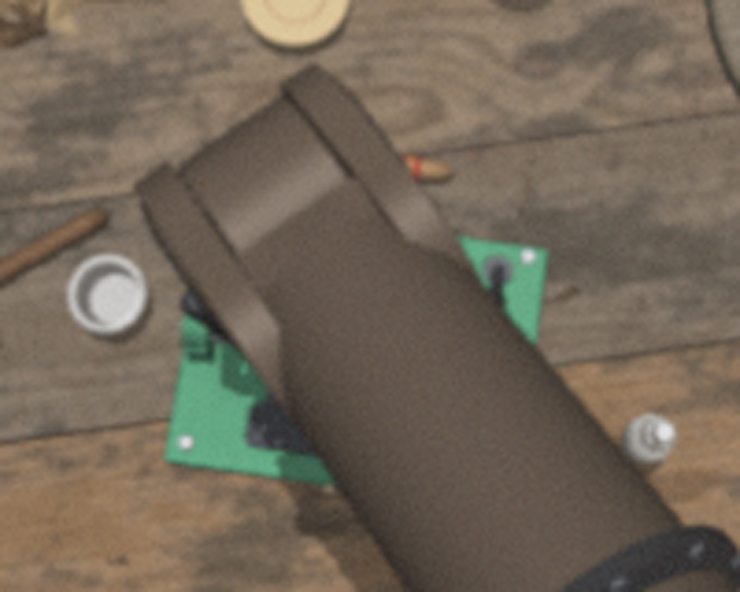

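Call:
{"name": "arm_command", "arguments": {"deltas": [{"xyz": [0,0.08,0],"turn": 0,"jaw": 255},{"xyz": [0,0.08,0],"turn": 0,"jaw": 255},{"xyz": [0,0.08,0],"turn": 0,"jaw": 255},{"xyz": [0,0.08,0],"turn": 0,"jaw": 255},{"xyz": [0,0.08,0],"turn": 0,"jaw": 255}]}}

```text
clock: 7.83
position: [0.5237, 0.0885, 0.2447]
ee_rot: [-2.517, -1.88, -0.02]
force: [1.0, -1.4, 3.9]
width: 0.183
```

```bash
python3 chk.py 10; python3 -c "
from h import *
grab('wrist','w10');print(np.abs(observe()['dq']).max())"
```

```text
pos [0.5237 0.0885 0.2447] stand [0.0009 0.001  0.2447] toolyaw 73.53 zaxis [ 0.01   0.008 -1.   ] w 0.183 F [ 1.  -1.4  3.9] t 7.8333
delta cm [-0.1  -0.09 -0.03]
scene tube side 1 303 slope dx/dz [-0.053  0.002] x at z -0.0053
scene tube side -1 286 slope dx/dz [-0.031 -0.002] x at z -0.0056
red [-0.079 -0.03   0.052] [-0.057 -0.02   0.076]
top tube side 1 26 slope dx/dz [ 0.003 -0.005] x at z -0.005
0.0025052672365335786
```

View pics/scene10.png

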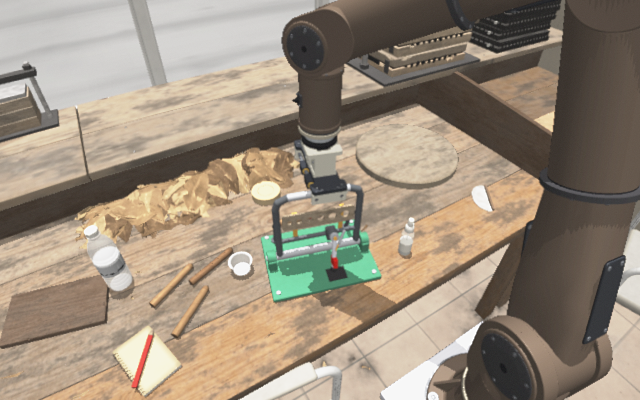

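View pics/w10.png

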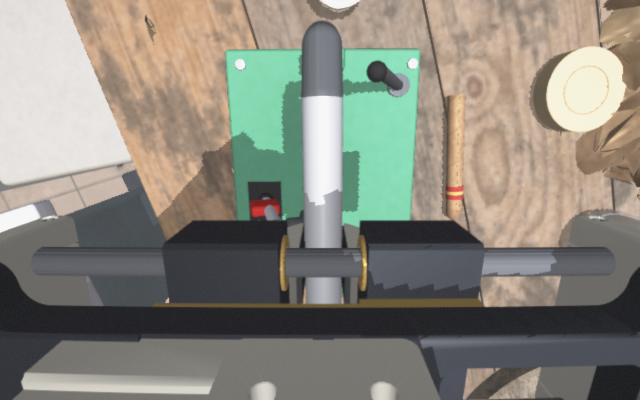

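The bar is gripped and upright, at columns 303–343 in the wrist view and centred over the stand. The leg is down at scene (335,263), and the sprayer, cup and cigar have not moved.

```bash
python3 -c "
from cell import sign_off
print(sign_off())"
```

```text
the job is handed in; nothing more can be done
None
```

I pushed the kickstand down by its red tab while the frame leaned back, and it snapped fully down. I then gripped the round bar, brought the frame upright, and handed the job in at about 8 s still holding it.

**Last checks**
- **Bar position:** the gripped bar was about 1 mm from the upright position, a tip of about 0.005 rad. The jaws were stopped on it at 17 mm, and the arm was at rest. The last force reading was about 4 N.
- **Kickstand:** the red tab sat where a fully lowered leg should put it.
- **Bystanders:** the sprayer, cup and cigar looked unmoved in the last pictures. I judged this by eye and did not measure it.

**One disagreement:** fits to the frame's side tubes in the scene camera gave a tip of about -0.03 to -0.05 rad, leaning forward. The top camera's fit and the bar position both gave about 0. I put the difference down to the scene camera seeing only one side of the tubes, and made no correction for it.

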